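# Couple the air nozzle to the bench air block

### The job

Couple the blue air nozzle to the bench's air block: take it out of its wooden sleeve (only its brass plug sticks out, so you will have to put it down and take it again by its blue body) and push the plug into the push-in coupling, past the resistance of the grip, until it is fully home and the coupling holds it by itself. Let go of it, and leave the other things on the bench where they are.

Things in the scene. Friction and masses are not known exactly. Their poses are not given: they have to be found in the camera images.
- nozzle_center (a point): air nozzle, loose, 0.14 kg: centre of its blue square body, 26 x 26 mm, 90 mm long (x -45 to +45 mm); x axis runs along the nozzle to its plug. Behind the body a black tapered tip, x -45 to -75, 20 mm diameter. At the start it lies level in the sleeve, axis 27 mm above the bench; only the plug and at most 3 mm of body stick out. Lying on the bench its axis is 13 mm up.
- nozzle_plug (a point): middle of the nozzle's round brass plug, 65 mm ahead (+x) of the body's centre, same axes. The plug is 40 mm long (20 mm either way from here), 14 mm diameter, with a 9 mm diameter groove from 8 mm behind to 2 mm ahead of this point and a nose tapering from 14 to 8 mm over the last 8 mm.
- sleeve_mouth (a point): centre of the open end of the fixed wooden sleeve, 27 mm above the bench; x axis points level out of it, the way the nozzle is drawn. Block 130 mm long (behind the mouth), 56 mm wide and high; square channel 32 x 32 mm, floor 14 mm above the bench, closed at the back. The nozzle is clear of it after about 125 mm of travel.
- coupling_mouth (a point): centre of the push-in coupling's mouth on the front face of the fixed air block, 70 mm above the bench, brass ring around it; x axis points level into the bore. Square flare 22 mm wide narrowing over 7 mm to a 15.6 mm bore. Housing 40 mm square; nothing stands before the face; it floats up to 4 mm sideways, up and down on a rubber mount (2 N/mm). Block 92 mm high from 60 mm behind it, gauge to 160 mm.
- coupling_end (a point): point on the bore's axis 40 mm behind the mouth, where the plug's nose is when the body's shoulder meets the face. Sprung jaws catch the plug's groove in the last 3 to 4 mm of travel; a valve spring pushes back from 28 mm depth on; the push peaks at about 10 N. Let go, a caught plug backs out about 3 mm and stays, drooping up to 10 degrees; an uncaught one is pushed farther out.
- pliers: red-handled flat pliers, about 130 x 55 x 12 mm; body origin on the underside at the pivot; loose bystander
- tin: tin can with a paper label, 84 mm diameter, 105 mm high; origin at the centre of its underside; loose bystander
- hammer: small bench hammer lying on the bench; origin at the underside; loose bystander
- pot: small white ceramic pot, 64 mm rim, 45 mm high; origin at the centre of its underside; loose bystander
- burrs: white block 60 x 35 x 22 mm with ten steel burrs standing in it, 46 mm high in all; origin at the centre of its underside; loose bystander
- tray: blue open tray 110 x 160 x 20 mm; origin at the centre of its underside; loose bystander
Things that resemble listed ones, but are neither listed nor needed, are in the scene too. Leave any orange look-alike of the part that bears coupling_mouth alone.

How it is judged:
By the outcome, as a careful person would: the job done as asked, in the order asked, and still so for the second after the job is handed in, with the robot touching nothing.
It also fails if it takes over 54 s, if anything falls off the work surface, if the arm or the gripper's body presses on something with over 40 N, if the wrist force passes 120 N, or if a joint passes its speed limit or range.

### The arm

A 7-joint arm with a two-finger parallel gripper is mounted at the origin on the work surface. World frame = base frame: x ahead of the robot, y to its left, z up, the work surface at z = 0. Lengths are in m, angles in rad, forces in N, time in s.
With the tool pointing down it reaches from about 0.35 to 0.9 m from the base axis. Payload 7.2 kg.
Tool frame: the origin (TCP) lies at the very end of the fingers, on their centre line; the grasp point (between the pads) lies bot.grip_depth behind it (bot.grip_depth is the distance from the TCP to the grasp point, in m); z points along the fingers, y is the line along which they close (so a half turn about z gives the same grasp; the last joint's range is limited). The gripper opens to 88 mm and grips with 3 to 60 N. Pads are 20 mm wide; open, the fingers measure 115 mm over their backs; the gripper's body (75 mm by 178 mm) begins 61 mm behind the grasp point.
Start: joints at [1.124, 0.411, -0.013, 1.596, 0.006, 1.134, -0.082], TCP at [0.231, -0.581, 0.223] pointing down, gripper open.
Joint ranges: [-2.95, 2.95], [-0.29, 1.99], [-1.47, 1.44], [0.14, 2.54], [-1.03, 4.17], [0.13, 1.85], [-2.86, 2.86]. Speed limits (rad/s): [2.39, 2.39, 3.01, 3.01, 3.14, 3.14, 3.14].

### API

Orientations are given as a unit quaternion [w, x, y, z].
In Python, from rig import bot gives the robot as it stands.
- The arm moves only by the tool move_arm, never from a script. Its arguments are lists of equal length, an entry for each row: "travel": the shift along the world's x, y, z in units of 20 cm (1.0 is 20 cm), a list of three; "angular": the turn, a rotation vector about the world's x, y, z in units of 180 degrees (1.0 is 180 degrees), a list of three. A call has 1 to 10 rows; each row is the pose to reach, as a shift and turn from the pose commanded when the call began, turning the shorter way round; what a row does not reach only later rows make up. A row lasts 1/10 s, in which the tool goes at most 50 mm and 8.59 degrees, less where a joint would pass 70% of its speed; a pose out of reach is approached as far as the arm can. A call with a number of a shift or a turn outside -1 to 1 is refused whole. A call with a gripper value outside its range is refused whole. "fingers" is the opening, from 0 (shut) to 1 (fully open), set as the call begins (left out, the last holds). The fingers move at their own pace and stop on an object; the grip force is fixed at half the most. Time passes only in rows, so rows that repeat a pose let the fingers close. It gives the time, the measured TCP pose, the force, the opening and the grip force at its end, in the units of the state.
- bot.read_state(): the state, without advancing time (a new reading comes with each control period).
- bot.read_camera(name): name is "side" or "top" or "wrist"; returns a dict with "img" (420x560x3 uint8, blue, green, red), "camera_matrix" (3x3 intrinsics, pixels), "rvec" (rotation vector, rad) and "tvec" (3), from world to camera coordinates, as OpenCV has them. Camera axes: x right, y down, z forward; pixel columns grow to the right and rows downward; lengths in m; the calibration is good to about 2 mm. A picture is of the moment at which its call begins. There is no depth.
- bot.finish_job(): hands the job in; it is judged then, once.
The state is a dict: "time_s": time; "joint_pos": joint angles; "qd": joint speeds; "effort": joint torques, N m; "ee_pos": TCP position; "tcp_rot": TCP orientation; "contact_force": force on the tool from outside, world axes, zero at the start; "torque": the same for the moment, N m; "grip_width": finger opening in m; "grasp_force": force on a finger pad.
Only numpy, scipy, OpenCV 4.12 (cv2) and the standard library are available. Lean on these libraries where they do the work, as an engineer would, in place of code of your own. Each camera call takes 0.05 s, during which the arm holds its last target. There are 200 camera calls.

## Working session

There is one attempt and no reset: what is moved stays moved. The work goes in short steps, Python scripts to look and compute and a tool call to move; the robot and the scene stay as the last step left them, time stands still between calls to the robot, and variables do not carry over. Pictures are saved under pics/ and viewed, at most 12 in all, crops included, and the job is handed in when it is done.

Besides the shell and the picture viewer there is one more tool, called as a command line: name --argument value ..., lists and objects as JSON in quotes. move_arm: Moves the arm, as the interface text tells. Its arguments: {"type":"object","properties":{"travel":{"type":"array"},"angular":{"type":"array"},"fingers":{"type":"number"}},"required":["travel","angular"]}

```bash
mkdir -p pics
cat > h.py <<'E'
import numpy as np, cv2, pickle
from rig import bot
def snap(n, f):
    c=bot.read_camera(n); cv2.imwrite(f'pics/{f}.png',c['img']); pickle.dump(c,open(f'pics/{f}.pkl','wb')); return c
def load(f): return pickle.load(open(f'pics/{f}.pkl','rb'))
def ray(c,uv):
    R=cv2.Rodrigues(np.array(c['rvec'],float))[0]; t=np.array(c['tvec'],float).ravel()
    p=np.linalg.solve(np.array(c['camera_matrix'],float),[uv[0],uv[1],1.]); return -R.T@t, R.T@p
def atz(c,uv,z):
    o,d=ray(c,uv); return o+d*(z-o[2])/d[2]
def proj(c,P):
    return cv2.projectPoints(np.array(P,float).reshape(-1,3),np.array(c['rvec'],float),np.array(c['tvec'],float),np.array(c['camera_matrix'],float),None)[0].reshape(-1,2)
def tri(c1,u1,c2,u2):
    A=[];b=[]
    for c,u in((c1,u1),(c2,u2)):
        o,d=ray(c,u); d/=np.linalg.norm(d); M=np.eye(3)-np.outer(d,d); A.append(M); b.append(M@o)
    return np.linalg.lstsq(np.vstack(A),np.hstack(b),rcond=None)[0]
E
python3 - <<'E'
from h import *
for n in('top','side'):
    c=snap(n,n+'0'); o,_=ray(c,(0,0)); print(n,o.round(3))
s=bot.read_state(); print(s['ee_pos'],s['tcp_rot'],s['grip_width'],bot.grip_depth,s['time_s'])
E
```

```text
top [ 0.421 -0.009  1.146]
side [-0.042  0.678  0.949]
[ 0.23092791 -0.58028343  0.22188238] [-7.09211129e-04  9.82113784e-01  1.88286954e-01 -1.89308520e-04] 0.08756320754429148 0.0187 0.1
```

View pics/top0.png

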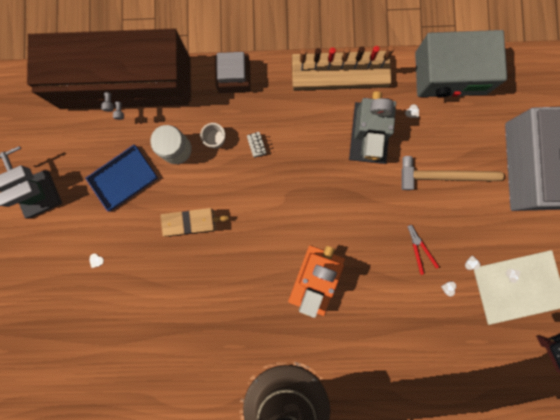

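View pics/side0.png

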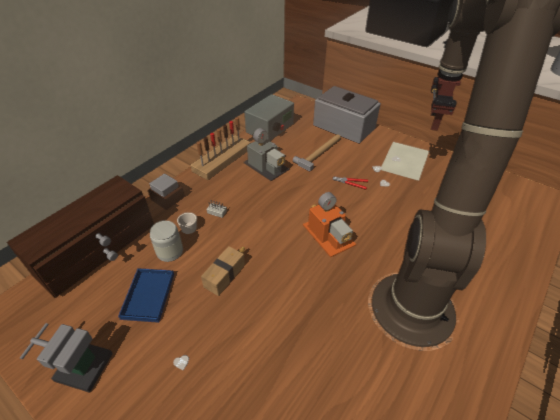

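The top view shows the sleeve at about (190,222) with its plug pointing right at (225,218). The grey air block is at (373,130) with its coupling facing the robot at (374,150). The orange look-alike is at (318,283). I'll enlarge these areas.

Run:
```python
from h import *
t=load('top0')['img'];s=load('side0')['img']
def cr(i,u,v,w,h):return cv2.resize(i[v:v+h,u:u+w],(400,300),interpolation=cv2.INTER_CUBIC)
m=np.vstack([np.hstack([cr(t,155,190,80,60),cr(t,335,85,80,60+0)]),np.hstack([cr(s,190,235,80,60),cr(s,235,125,80,60)])])
cv2.imwrite('pics/m.png',m)
```

```text
(no output)
```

View pics/m.png

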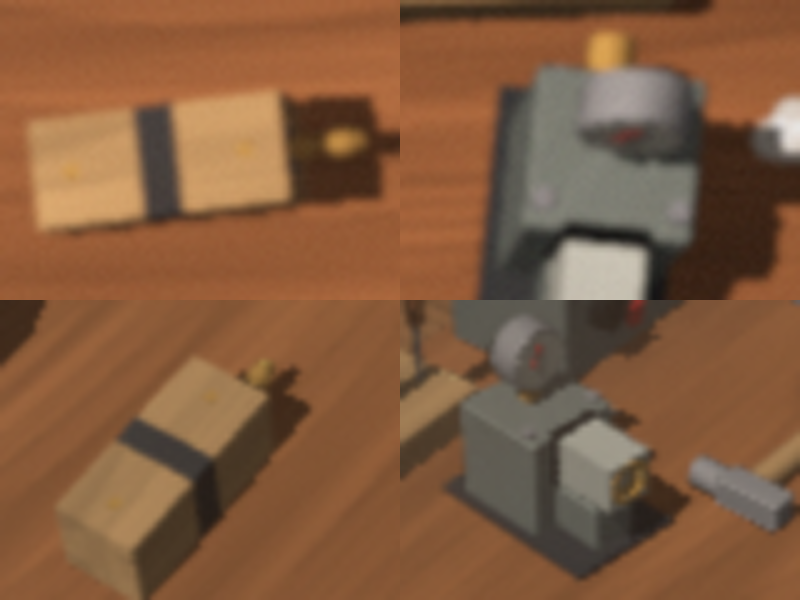

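Run:
```python
from h import *
t=load('top0');s=load('side0')
T=lambda u,v:(155+u/5,190+v/5); 
for p in((27,122),(282,90),(293,200),(40,232)): print('sl top',atz(t,T(*p),.056).round(4))
S=lambda u,v:(190+u/5,235+(v-300)/5)
for p in((195,357),(268,398),(132,550),(57,508)): print('sl side',atz(s,S(*p),.056).round(4))
print('plug',atz(t,T(345,142),.027), atz(s,S(262,372),.027))
C=lambda u,v:(235+(u-400)/5,125+(v-300)/5)
print('ring side',atz(s,C(630,483),.07))
C2=lambda u,v:(335+(u-400)/5,85+v/5)
for p in((562,238),(648,238)): print('housing back top',atz(t,C2(*p),.09))
for p in((540,65),(695,245),(528,235)): print('block top',atz(t,C2(*p),.092))
i=cv2.resize(t['img'][130:175,345:405],(800,600),interpolation=cv2.INTER_CUBIC); cv2.imwrite('pics/c.png',i)
w=snap('wrist','w0');o,d=ray(w,(280,210));print(o,d)
```

```text
sl top [0.5107 0.3098 0.056 ]
sl top [0.5236 0.178  0.056 ]
sl top [0.467  0.1732 0.056 ]
sl top [0.454  0.3035 0.056 ]
sl side [0.5197 0.1813 0.056 ]
sl side [0.464  0.1779 0.056 ]
sl side [0.4535 0.3047 0.056 ]
sl side [0.5066 0.3105 0.056 ]
plug [0.49804832 0.15014891 0.027     ] [0.49677238 0.14856138 0.027     ]
ring side [ 0.63522604 -0.23301089  0.07      ]
housing back top [ 0.69871333 -0.22113329  0.09      ]
housing back top [ 0.69737967 -0.26377377  0.09      ]
block top [ 0.78654786 -0.21326702  0.092     ]
block top [ 0.69259503 -0.28636011  0.092     ]
block top [ 0.7002314  -0.20394138  0.092     ]
[ 0.30328864 -0.5502563   0.38411072] [-0.26429564 -0.10551486 -0.95865603]
```

View pics/c.png

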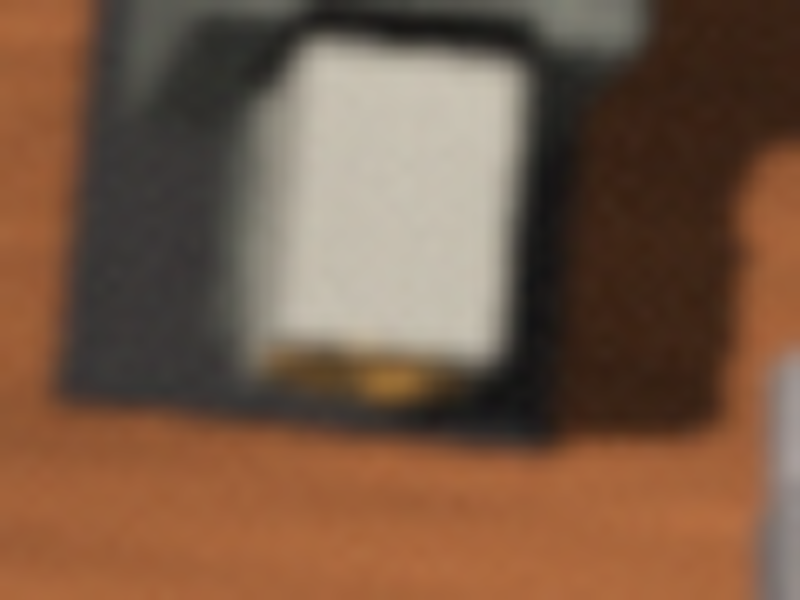

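Run:
```python
from h import *
t=load('top0');s=load('side0')
D=lambda u,v:(345+u/13.333,130+v/13.333)
for p in((300,40),(530,62),(505,362),(272,348)): print('housing top',atz(t,D(*p),.09).round(4))
for p in((60,400),(545,440)): print('base front',atz(t,D(*p),.004).round(4))
C=lambda u,v:(235+(u-400)/5,125+(v-300)/5)
for p in((562,455),(598,418),(652,457),(613,467)): print('housing side',atz(s,C(*p),.09).round(4))
print('gauge orange',atz(t,(325,268),.15),atz(t,(328,250),.05),atz(t,(313,316),.0))
```

```text
housing top [ 0.6977 -0.2213  0.09  ]
housing top [ 0.6922 -0.2639  0.09  ]
housing top [ 0.6356 -0.2569  0.09  ]
housing top [ 0.6395 -0.2138  0.09  ]
base front [ 0.6481 -0.1876  0.004 ]
base front [ 0.637  -0.2844  0.004 ]
housing side [ 0.6804 -0.2084  0.09  ]
housing side [ 0.6877 -0.2616  0.09  ]
housing side [ 0.6258 -0.2473  0.09  ]
housing side [ 0.6414 -0.2199  0.09  ]
gauge orange [ 0.36867387 -0.0991572   0.15      ] [ 0.40882116 -0.11732873  0.05      ] [ 0.23585963 -0.07705021  0.        ]
```

move_arm --travel '[[0.2, 0.2, 0.15], [0.45, 0.45, 0.15], [0.7, 0.7, 0.15], [0.9, 0.9, 0.15]]' --angular '[[0, 0, 0.04], [0, 0, 0.08], [0, 0, 0.12], [0, 0, 0.16]]' --fingers 1

```text
time_s: 0.55
ee_pos: [0.3693, -0.4421, 0.2521]
tcp_rot: [0.0, 0.903, 0.429, 0.0]
contact_force: [0.7, 0.3, -0.3]
grip_width: 0.0879
grasp_force: 0.0
```

move_arm --travel '[[0.15, 0.2, 0], [0.3, 0.4, 0], [0.45, 0.6, 0], [0.55, 0.8, 0], [0.64, 1.0, 0]]' --angular '[[0, 0, 0.02], [0, 0, 0.04], [0, 0, 0.06], [0, 0, 0.08], [0, 0, 0.1]]'

```text
time_s: 1.05
ee_pos: [0.4971, -0.2415, 0.2517]
tcp_rot: [-0.0, 0.826, 0.564, 0.0]
contact_force: [0.1, -0.9, 0.1]
grip_width: 0.0878
grasp_force: 0.0
```

move_arm --travel '[[0, 0.25, 0], [0, 0.5, 0], [0, 0.75, 0], [0, 1.0, 0], [0, 1.0, 0]]' --angular '[[0, 0, 0.03], [0, 0, 0.06], [0, 0, 0.09], [0, 0, 0.12], [0, 0, 0.148]]'

```text
time_s: 1.55
ee_pos: [0.496, -0.0358, 0.2524]
tcp_rot: [-0.0, 0.67, 0.743, 0.001]
contact_force: [-0.3, -0.3, 0.5]
grip_width: 0.0879
grasp_force: 0.0
```

move_arm --travel '[[0, 0.25, 0], [0, 0.5, -0.1], [0, 0.75, -0.3], [0, 0.9, -0.5], [0, 0.95, -0.5], [0, 0.95, -0.5]]' --angular '[[0, 0, 0], [0, 0, 0], [0, 0, 0], [0, 0, 0], [0, 0, 0], [0, 0, 0]]'

```text
time_s: 2.15
ee_pos: [0.4943, 0.1496, 0.1497]
tcp_rot: [-0.002, 0.673, 0.74, -0.001]
contact_force: [0.1, -0.6, 0.5]
grip_width: 0.0879
grasp_force: 0.0
```

Run:
```python
from h import *
w=snap('wrist','w1'); s=bot.read_state(); print(s['ee_pos'],s['tcp_rot'],s['time_s'],s['joint_pos'])
m=np.array([.4935,.1775,.027]);a=np.deg2rad(-84.5);d=np.array([np.cos(a),np.sin(a),0]);n=np.array([0,0,1]);l=np.cross(n,d)
print(proj(w,[m+d*k for k in(0,20e-3,40e-3)]).round(1), proj(w,[m+.029*n+l*j-d*k for k in(0,.13) for j in(.028,-.028)]).round(1))
cv2.imwrite('pics/w1b.png',w['img'])
```

```text
[0.4952938  0.14761215 0.15090401] [-0.0009564   0.67349522  0.7391905  -0.00082962] 2.2 [ 0.10753385  0.37529207 -0.60989682  1.90492387  0.26090807  0.94303729
 -0.53201826]
[[282.1 169.9]
 [282.1 194.6]
 [282.1 218.3]] [[321.6 177.1]
 [242.9 177.2]
 [328.2 -32.3]
 [236.6 -32. ]]
```

View pics/w1.png

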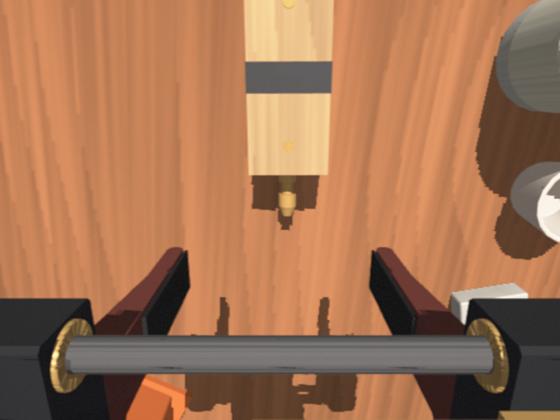

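The wrist view shows the sleeve mouth's top edge from (249,175) to (328,174). The plug runs along column 287 and its nose ends at about row 215.

Run:
```python
from h import *
w=load('w1')
for p,z in(((249,175),.056),((328,174),.056),((245,0),.056),((333,0),.056),((287.5,215),.027),((287.5,178),.027)): print(atz(w,p,z).round(4))
```

```text
[0.4698 0.1768 0.056 ]
[0.5256 0.1828 0.056 ]
[0.4595 0.2873 0.056 ]
[0.5142 0.2924 0.056 ]
[0.5014 0.1409 0.027 ]
[0.4984 0.1715 0.027 ]
```

move_arm --travel '[[0.02, 0.045, 0], [0.02, 0.045, -0.2], [0.02, 0.045, -0.4], [0.02, 0.045, -0.55], [0.02, 0.045, -0.63], [0.02, 0.045, -0.68], [0.02, 0.045, -0.68]]' --angular '[[0, 0, 0], [0, 0, 0], [0, 0, 0], [0, 0, 0], [0, 0, 0], [0, 0, 0], [0, 0, 0]]'

```text
time_s: 2.9
ee_pos: [0.5007, 0.1547, 0.0156]
tcp_rot: [0.0, 0.675, 0.738, -0.0]
contact_force: [0.2, 0.6, 1.6]
grip_width: 0.0879
grasp_force: 0.0
```

move_arm --travel '[[0, 0, 0], [0, 0, 0], [0, 0, 0], [0, 0, 0], [0, 0, 0], [0, 0, 0], [0, 0, 0], [0, 0, 0]]' --angular '[[0, 0, 0], [0, 0, 0], [0, 0, 0], [0, 0, 0], [0, 0, 0], [0, 0, 0], [0, 0, 0], [0, 0, 0]]' --fingers 0

```text
time_s: 3.7
ee_pos: [0.5003, 0.1555, 0.0159]
tcp_rot: [-0.0, 0.675, 0.738, -0.0]
contact_force: [0.5, -0.7, -1.3]
grip_width: 0.027
grasp_force: 0.0
```

move_arm --travel '[[0, 0, 0], [0, 0, 0], [0, 0, 0], [0, 0, 0], [0, 0, 0]]' --angular '[[0, 0, 0], [0, 0, 0], [0, 0, 0], [0, 0, 0], [0, 0, 0]]'

```text
time_s: 4.2
ee_pos: [0.5002, 0.1555, 0.0159]
tcp_rot: [-0.0, 0.675, 0.738, -0.0]
contact_force: [-0.9, -0.5, -0.3]
grip_width: 0.0131
grasp_force: 30.0
```

move_arm --travel '[[0.005, -0.05, 0], [0.014, -0.15, 0], [0.024, -0.25, 0], [0.034, -0.35, 0], [0.044, -0.45, 0], [0.053, -0.55, 0], [0.063, -0.65, 0], [0.068, -0.7, 0], [0.068, -0.7, 0]]' --angular '[[0, 0, 0], [0, 0, 0], [0, 0, 0], [0, 0, 0], [0, 0, 0], [0, 0, 0], [0, 0, 0], [0, 0, 0], [0, 0, 0]]'

```text
time_s: 5.1
ee_pos: [0.5138, 0.0133, 0.0157]
tcp_rot: [0.0, 0.676, 0.737, -0.0]
contact_force: [-0.3, 0.2, -1.8]
grip_width: 0.0129
grasp_force: 30.0
```

move_arm --travel '[[0, 0, -0.02], [0, 0, -0.04], [0, 0, -0.06], [0, 0, -0.06]]' --angular '[[0, 0, 0], [0, 0, 0], [0, 0, 0], [0, 0, 0]]'

```text
time_s: 5.5
ee_pos: [0.5135, 0.0164, 0.0033]
tcp_rot: [-0.0, 0.674, 0.739, -0.0]
contact_force: [0.0, -0.3, -0.6]
grip_width: 0.0131
grasp_force: 30.0
```

Run:
```python
from h import *
w=snap('wrist','w2');t=snap('top','t2');s=bot.read_state(); print(s['ee_pos'],s['grip_width'],s['time_s'])
m=np.hstack([w['img'][:,80:480],cv2.resize(t['img'][150:290,160:293],(399,420),interpolation=cv2.INTER_CUBIC)]);cv2.imwrite('pics/m2.png',m)
```

```text
[0.5137279  0.01621739 0.00374335] 0.01297591455784557 5.6
```

View pics/m2.png

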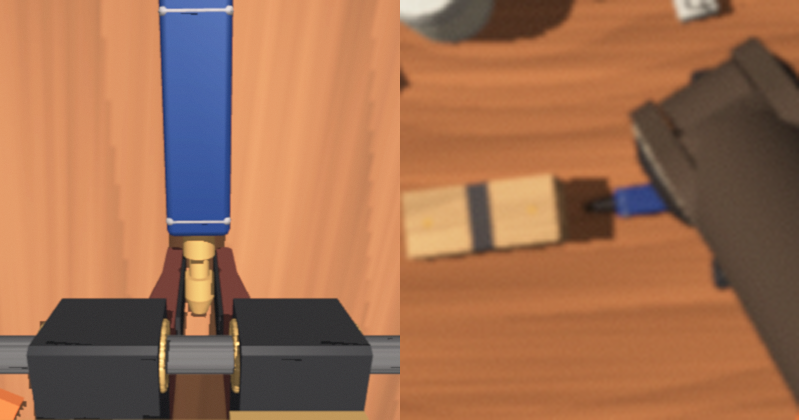

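Out of the sleeve: the nozzle lies straight behind the fingers. The body's front top edge is at about (278,235) in the full wrist frame, and in the top view the black tip is clear of the sleeve mouth.

Run:
```python
from h import *
w=load('w2')
for p,z in(((278.5,236),.02),((278.5,222),.026),((277,11),.026),((280,313),.0135)): print(atz(w,p,z).round(4))
```

```text
[0.5111 0.0408 0.02  ]
[0.5104 0.0491 0.026 ]
[0.5031 0.1249 0.026 ]
[ 5.155e-01 -1.000e-04  1.350e-02]
```

move_arm --travel '[[0, 0, 0], [0, 0, 0], [0, 0, 0], [0, 0, 0.05], [0, 0, 0.15], [0, 0, 0.35], [-0.015, 0.15, 0.35], [-0.033, 0.35, 0.35], [-0.033, 0.35, 0.35], [-0.033, 0.35, 0.35]]' --angular '[[0, 0, 0], [0, 0, 0], [0, 0, 0], [0, 0, 0], [0, 0, 0], [0, 0, 0], [0, 0, 0], [0, 0, 0], [0, 0, 0], [0, 0, 0]]' --fingers 0.8

```text
time_s: 6.6
ee_pos: [0.5073, 0.0863, 0.0746]
tcp_rot: [0.0, 0.674, 0.739, 0.0]
contact_force: [-0.6, -0.4, 1.2]
grip_width: 0.0704
grasp_force: 0.0
```

Run:
```python
from h import *
w=snap('wrist','w3');s=bot.read_state(); print(s['ee_pos'],s['grip_width'],s['time_s'])
```

```text
[0.5073493  0.08510308 0.0743197 ] 0.07057283463152211 6.65
```

View pics/w3.png

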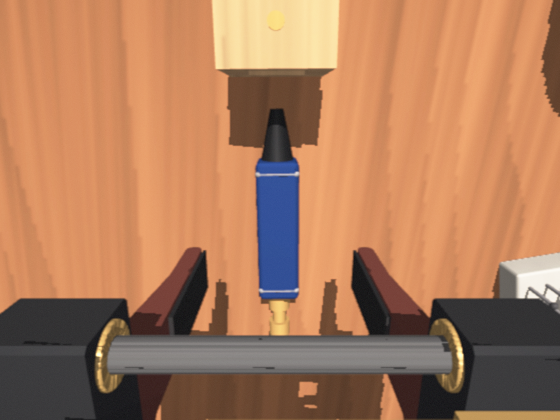

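The nozzle lies free on the bench and straight. Its body spans rows 162–297 near column 278.

Run:
```python
from h import *
w=load('w3')
for p,z in(((277,163),.026),((278,291),.026),((278.5,298),.02),((276.5,109),.013)): print(atz(w,p,z).round(4))
```

```text
[0.502  0.1312 0.026 ]
[0.5101 0.0488 0.026 ]
[0.5112 0.0403 0.02  ]
[0.499 0.161 0.013]
```

move_arm --travel '[[0, 0, -0.15], [0, 0, -0.28], [0, 0, -0.35], [0, 0, -0.35]]' --angular '[[0, 0, 0], [0, 0, 0], [0, 0, 0], [0, 0, 0]]'

```text
time_s: 7.05
ee_pos: [0.5062, 0.0842, 0.0024]
tcp_rot: [-0.001, 0.675, 0.738, -0.001]
contact_force: [-0.1, 0.2, 0.2]
grip_width: 0.0702
grasp_force: 0.0
```

move_arm --travel '[[0, 0, 0], [0, 0, 0], [0, 0, 0], [0, 0, 0], [0, 0, 0], [0, 0, 0], [0, 0, 0], [0, 0, 0], [0, 0, 0]]' --angular '[[0, 0, 0], [0, 0, 0], [0, 0, 0], [0, 0, 0], [0, 0, 0], [0, 0, 0], [0, 0, 0], [0, 0, 0], [0, 0, 0]]' --fingers 0

```text
time_s: 7.95
ee_pos: [0.5073, 0.0854, 0.0041]
tcp_rot: [0.0, 0.675, 0.738, -0.0]
contact_force: [-1.8, -0.3, 6.1]
grip_width: 0.0255
grasp_force: 30.0
```

move_arm --travel '[[0, 0, 0.1], [0, 0, 0.3], [0, 0, 0.5], [0.05, -0.1, 0.7], [0.12, -0.25, 0.85], [0.2, -0.45, 1.0], [0.28, -0.65, 1.0], [0.36, -0.85, 1.0], [0.4, -1.0, 1.0]]' --angular '[[0, 0, 0], [0, 0, 0], [0, 0, 0], [0, 0, 0], [0, 0, 0], [0, 0, 0], [0, 0, 0], [0, 0, 0], [0, 0, 0]]'

```text
time_s: 8.85
ee_pos: [0.5879, -0.118, 0.2036]
tcp_rot: [0.0, 0.676, 0.737, -0.0]
contact_force: [0.4, 0.6, -0.8]
grip_width: 0.0262
grasp_force: 30.0
```

move_arm --travel '[[0.05, -0.2, 0.05], [0.12, -0.4, 0.1], [0.18, -0.6, 0.1], [0.24, -0.8, 0.1], [0.26, -0.97, 0.1], [0.26, -1.0, 0.1], [0.26, -1.0, 0.1]]' --angular '[[0, 0, 0], [0, 0, 0], [0, 0, 0], [0, 0, 0], [0, 0, 0], [0, 0, 0], [0, 0, 0]]'

```text
time_s: 9.55
ee_pos: [0.6385, -0.316, 0.2224]
tcp_rot: [-0.001, 0.676, 0.737, -0.0]
contact_force: [-0.1, 0.3, -1.1]
grip_width: 0.0259
grasp_force: 30.0
```

Run:
```python
from h import *
w=snap('wrist','w4');s=bot.read_state(); print(s['ee_pos'],s['tcp_rot'],s['grip_width'],s['time_s'],s['contact_force'],s['joint_pos'])
```

```text
[ 0.63896913 -0.31395081  0.22295362] [-8.59359119e-04  6.74758048e-01  7.38038489e-01  1.64128114e-04] 0.02569188259196219 9.6 [-0.42154671  0.10884865 -1.15653985] [ 0.68594231  0.61326826 -0.49271075  1.32661645  0.2876204   1.27332132
  0.27487842]
```

View pics/w4.png

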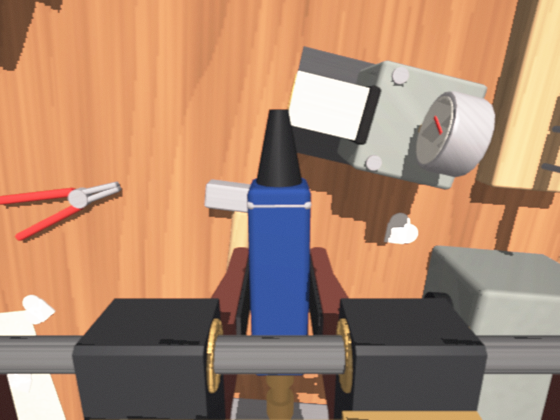

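The wrist view shows the housing's top corners at about (300,71), (371,87), (357,139) and (290,119).

Run:
```python
from h import *
w=load('w4')
for p,z in(((300,71),.09),((371,87),.09),((357,139),.09),((290,119),.09),((390,62),.092),((484,86),.092),((450,187),.092),((338,161),.092),((278,110),.2317),((278,180),.2447)): print(p,atz(w,p,z).round(4))
```

```text
(300, 71) [ 0.6452 -0.2134  0.09  ]
(371, 87) [ 0.7005 -0.2201  0.09  ]
(357, 139) [ 0.6956 -0.2599  0.09  ]
(290, 119) [ 0.641  -0.2492  0.09  ]
(390, 62) [ 0.7114 -0.2015  0.092 ]
(484, 86) [ 0.7853 -0.2122  0.092 ]
(450, 187) [ 0.7767 -0.2916  0.092 ]
(338, 161) [ 0.6825 -0.2784  0.092 ]
(278, 110) [ 0.6316 -0.2404  0.2317]
(278, 180) [ 0.6339 -0.2663  0.2447]
```

move_arm --travel '[[-0.1, 0.1, 0], [-0.2, 0.2, 0], [-0.3, 0.3, 0], [-0.4, 0.4, 0], [-0.51, 0.465, 0], [-0.51, 0.465, 0], [-0.51, 0.465, 0], [-0.51, 0.465, 0], [-0.51, 0.465, 0], [-0.51, 0.465, 0]]' --angular '[[0, 0, 0.043], [0, 0, 0.087], [0, 0, 0.13], [0, 0, 0.173], [0, 0, 0.217], [0, 0, 0.26], [0, 0, 0.303], [0, 0, 0.347], [0, 0, 0.39], [0, 0, 0.433]]'

```text
time_s: 10.6
ee_pos: [0.5372, -0.2191, 0.2243]
tcp_rot: [0.0, 0.056, 0.998, -0.0]
contact_force: [-0.3, -0.1, -1.4]
grip_width: 0.0255
grasp_force: 30.0
```

move_arm --travel '[[0, 0, -0.2], [0, 0, -0.4], [0, 0, -0.6], [0, 0, -0.75], [0, 0, -0.81], [0, 0, -0.81], [0, 0, -0.81]]' --angular '[[0, 0, 0], [0, 0, 0], [0, 0, 0], [0, 0, 0], [0, 0, 0], [0, 0, 0], [0, 0, 0]]'

```text
time_s: 11.3
ee_pos: [0.5383, -0.2207, 0.0634]
tcp_rot: [0.001, 0.06, 0.998, -0.0]
contact_force: [-0.9, -0.7, -1.5]
grip_width: 0.0258
grasp_force: 30.0
```

Run:
```python
from h import *
from scipy.spatial.transform import Rotation as Ro
t=snap('top','t5');d=snap('side','s5');w=snap('wrist','w5');s=bot.read_state(); print(s['ee_pos'],s['tcp_rot'],s['grip_width'],s['time_s'],s['contact_force'],s['joint_pos'])
q=s['tcp_rot'];print(Ro.from_quat([q[1],q[2],q[3],q[0]]).as_matrix().round(3))
cr=lambda c,u,v,W,H:cv2.resize(c['img'][v:v+H,u:u+W],(400,300),interpolation=cv2.INTER_CUBIC)
m=np.vstack([np.hstack([cr(t,320,130,80,60),cr(d,250,125,80,60)]),np.hstack([cr(w,80,0,400,300),cr(d,230,110,160,120)])]);cv2.imwrite('pics/m5.png',m)
```

```text
[ 0.53841694 -0.22167474  0.06371867] [ 1.32806473e-03  6.02706076e-02  9.98181047e-01 -5.37119787e-04] 0.02552661260714205 11.45 [-0.08833296  0.51624227 -1.97652878] [ 0.84268255  0.64094172 -0.74373075  1.81613751  0.54515695  0.89768803
  1.2972596 ]
[[-0.993  0.12   0.003]
 [ 0.12   0.993 -0.001]
 [-0.003 -0.001 -1.   ]]
```

View pics/m5.png

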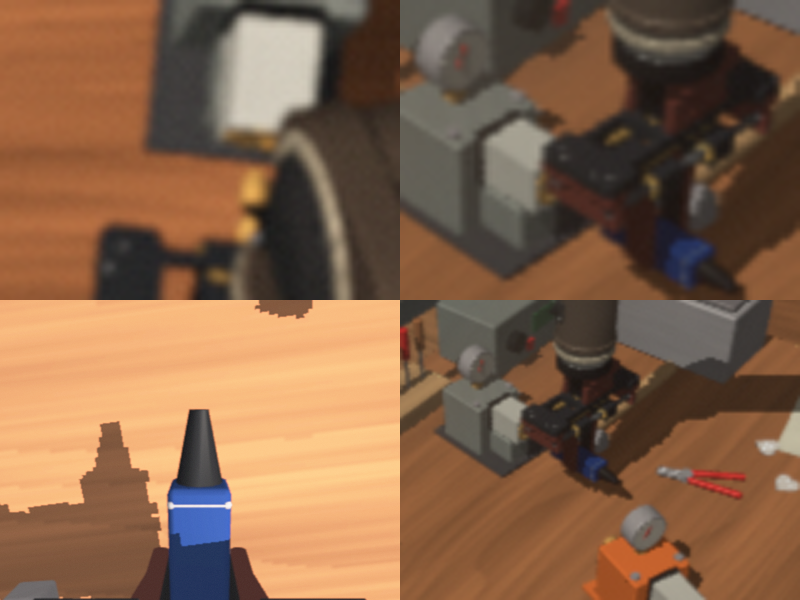

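Run:
```python
from h import *
t=load('t5')
c=np.array([.5384,-.2215,.0722]);a=np.deg2rad(-6.9);d=np.array([np.cos(a),np.sin(a),0]);l=np.array([-d[1],d[0],0])
f=lambda P:((proj(t,P)-[320,130])*5).round(0).tolist()
print('plug left edge nose base, nose tip left, shoulder-side left',f([c+.077*d+.007*l,c+.085*d+.004*l,c+.048*d+.007*l]))
m=np.array([.641,-.234,.07]);z=np.array([0,0,.02])
print('housing TL front, back, TR front',f([m+.02*l+z,m+.055*d+.02*l+z,m-.02*l+z]), 'ring ctr',f([m]))
g=cv2.resize(t['img'][130:175,345:390],(600,600),interpolation=cv2.INTER_CUBIC);cv2.imwrite('pics/g.png',g)
print(((proj(t,[c+.077*d+.007*l,c+.085*d+.004*l,m+.02*l+z,m+.055*d+.02*l+z])-[345,130])*600/45).round())
```

```text
plug left edge nose base, nose tip left, shoulder-side left [[242.0, 184.0], [249.0, 169.0], [237.0, 241.0]]
housing TL front, back, TR front [[227.0, 123.0], [236.0, 14.0], [308.0, 130.0]] ring ctr [[260.0, 135.0]]
[[312. 491.]
 [332. 451.]
 [273. 328.]
 [297.  38.]]
```

View pics/g.png

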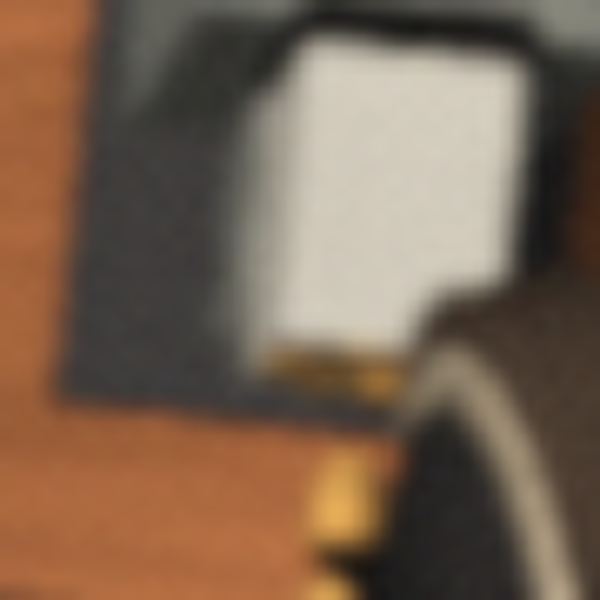

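The plug's left edge is at (312,490) and the housing's top-left edge at (272,345) in the crop. Both match the prediction sideways, so I start the insertion.

move_arm --travel '[[0.03, -0.004, -0.01], [0.06, -0.007, -0.01], [0.09, -0.011, -0.01], [0.12, -0.014, -0.01], [0.15, -0.018, -0.01], [0.175, -0.021, -0.01], [0.175, -0.021, -0.01]]' --angular '[[0, 0, 0], [0, 0, 0], [0, 0, 0], [0, 0, 0], [0, 0, 0], [0, 0, 0], [0, 0, 0]]'

```text
time_s: 12.15
ee_pos: [0.5732, -0.2258, 0.0599]
tcp_rot: [0.0, 0.06, 0.998, 0.0]
contact_force: [0.8, -1.0, -0.7]
grip_width: 0.0257
grasp_force: 30.0
```

move_arm --travel '[[0.02, -0.002, 0], [0.04, -0.005, 0], [0.06, -0.007, 0], [0.075, -0.009, 0], [0.075, -0.009, 0]]' --angular '[[0, 0, 0], [0, 0, 0], [0, 0, 0], [0, 0, 0], [0, 0, 0]]'

```text
time_s: 12.65
ee_pos: [0.5875, -0.2276, 0.0598]
tcp_rot: [-0.0, 0.06, 0.998, 0.0]
contact_force: [-2.1, -0.2, -0.8]
grip_width: 0.0259
grasp_force: 30.0
```

move_arm --travel '[[0.01, -0.001, 0], [0.02, -0.002, 0], [0.02, -0.002, 0]]' --angular '[[0, 0, 0], [0, 0, 0], [0, 0, 0]]'

```text
time_s: 12.95
ee_pos: [0.5912, -0.228, 0.0598]
tcp_rot: [-0.0, 0.06, 0.998, -0.0]
contact_force: [-4.5, -0.7, -0.5]
grip_width: 0.0257
grasp_force: 30.0
```

move_arm --travel '[[0.01, -0.001, 0], [0.015, -0.002, 0], [0.015, -0.002, 0]]' --angular '[[0, 0, 0], [0, 0, 0], [0, 0, 0]]'

```text
time_s: 13.25
ee_pos: [0.5942, -0.2284, 0.0598]
tcp_rot: [-0.0, 0.06, 0.998, -0.0]
contact_force: [-3.6, -0.1, -0.9]
grip_width: 0.0258
grasp_force: 30.0
```

move_arm --travel '[[0.01, -0.001, 0], [0.015, -0.002, 0], [0.015, -0.002, 0]]' --angular '[[0, 0, 0], [0, 0, 0], [0, 0, 0]]'

```text
time_s: 13.55
ee_pos: [0.596, -0.2286, 0.0594]
tcp_rot: [-0.002, 0.06, 0.998, 0.0]
contact_force: [-7.7, -0.4, 0.5]
grip_width: 0.0259
grasp_force: 30.0
```

move_arm --travel '[[0.01, -0.001, 0], [0.015, -0.002, 0], [0.015, -0.002, 0]]' --angular '[[0, 0, 0], [0, 0, 0], [0, 0, 0]]'

```text
time_s: 13.85
ee_pos: [0.5961, -0.2287, 0.0585]
tcp_rot: [-0.004, 0.06, 0.998, 0.0]
contact_force: [-16.1, 1.6, 2.2]
grip_width: 0.0257
grasp_force: 30.0
```

move_arm --travel '[[0.01, -0.001, 0], [0.01, -0.001, 0], [0.01, -0.001, 0]]' --angular '[[0, 0, 0], [0, 0, 0], [0, 0, 0]]'

```text
time_s: 14.15
ee_pos: [0.5965, -0.2288, 0.058]
tcp_rot: [-0.006, 0.06, 0.998, 0.0]
contact_force: [-20.5, 1.5, 3.2]
grip_width: 0.0257
grasp_force: 30.0
```

move_arm --travel '[[-0.02, 0.002, 0], [-0.035, 0.004, 0], [-0.045, 0.005, 0], [-0.045, 0.005, 0], [-0.045, 0.005, 0]]' --angular '[[0, 0, 0], [0, 0, 0], [0, 0, 0], [0, 0, 0], [0, 0, 0]]'

```text
time_s: 14.65
ee_pos: [0.5934, -0.2283, 0.0599]
tcp_rot: [-0.0, 0.06, 0.998, 0.0]
contact_force: [-3.9, -1.0, -0.6]
grip_width: 0.0261
grasp_force: 30.0
```

move_arm --travel '[[0, 0, 0], [0, 0, 0], [0, 0, 0], [0, 0, 0], [0, 0, 0], [0, 0, 0], [0, 0, 0], [0, 0, 0]]' --angular '[[0, 0, 0], [0, 0, 0], [0, 0, 0], [0, 0, 0], [0, 0, 0], [0, 0, 0], [0, 0, 0], [0, 0, 0]]' --fingers 0.8

```text
time_s: 15.45
ee_pos: [0.5933, -0.2283, 0.0599]
tcp_rot: [0.0, 0.06, 0.998, 0.0]
contact_force: [0.2, -0.3, -0.4]
grip_width: 0.0701
grasp_force: 0.0
```

move_arm --travel '[[0, 0, 0.1], [0, 0, 0.25], [0, 0, 0.45], [-0.1, 0, 0.65], [-0.3, 0.1, 0.85], [-0.5, 0.2, 0.95], [-0.7, 0.4, 0.95], [-0.7, 0.6, 0.95], [-0.7, 0.8, 0.95], [-0.7, 0.9, 0.95]]' --angular '[[0, 0, 0], [0, 0, 0], [0, 0, 0], [0, 0, 0], [0, 0, 0], [0, 0, 0], [0, 0, 0], [0, 0, 0], [0, 0, 0], [0, 0, 0]]'

```text
time_s: 16.45
ee_pos: [0.4527, -0.0451, 0.2507]
tcp_rot: [0.001, 0.059, 0.998, -0.001]
contact_force: [-0.1, -0.3, -0.0]
grip_width: 0.0701
grasp_force: 0.0
```

Run:
```python
from h import *
t=snap('top','t6');d=snap('side','s6');s=bot.read_state(); print(s['ee_pos'],s['time_s'],s['contact_force'])
cr=lambda c,u,v,W,H:cv2.resize(c['img'][v:v+H,u:u+W],(400,600),interpolation=cv2.INTER_CUBIC)
cv2.imwrite('pics/m6.png',np.hstack([cr(t,330,90,100,150),cr(d,240,110,100,150)]))
```

```text
[ 0.4531981  -0.04524408  0.25058675] 16.55 [-0.17614124 -0.55412371 -0.25605116]
```

View pics/m6.png

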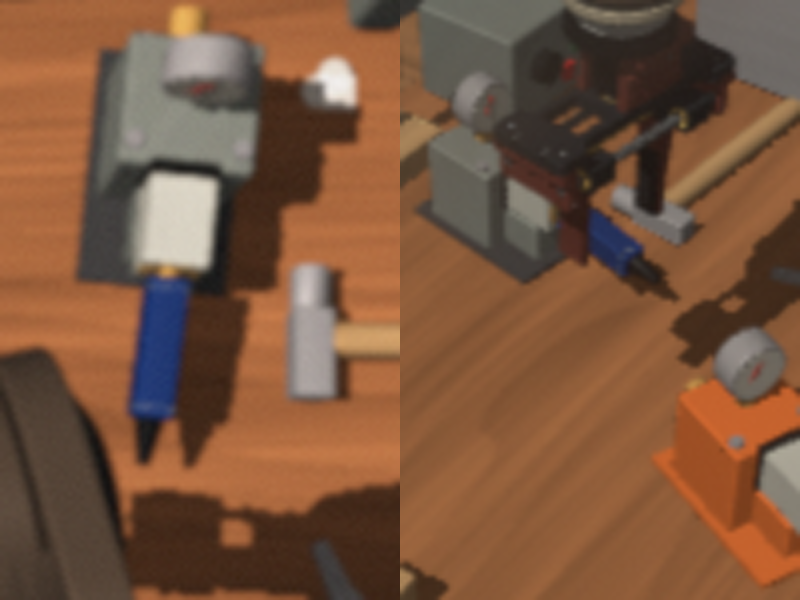

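The nozzle hangs straight in the coupling. Only a thin brass line shows between the body, whose shoulder is at about (165,280) in the crop, and the housing face at (165,270). That fits the 3 mm back-out of a caught plug, and the gripper is clear.

```bash
python3 -c "
from rig import bot
print(bot.finish_job())"
```

```text
the job is handed in; nothing more can be done
None
```

The nozzle is coupled: I pushed the plug in until it hit a hard stop (about 20 N) and let go. In the last pictures the coupling held it alone, backed out only a few millimetres. The gripper was clear and I saw nothing else moved; I handed the job in at about 16.5 s, and no verdict came back.

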